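# Set and lock the tube mixer's push-to-turn selector

### The arm

A 6-joint arm with a two-finger parallel gripper is mounted at the origin on the work surface. World frame = base frame: x ahead of the robot, y to its left, z up, the work surface at z = 0. Lengths are in m, angles in rad, forces in N, time in s.
With the tool pointing down it reaches from about 0.35 to 0.775 m from the base axis. Payload 5.5 kg.
Tool frame: the origin (TCP) lies at the very end of the fingers, on their centre line; the grasp point (between the pads) lies 19 mm behind it (ctrl.grip_depth is the distance from the TCP to the grasp point, in m); z points along the fingers, y is the direction in which the jaws open and shut (so a half turn about z gives the same grasp; the last joint's range is limited). The gripper opens to 85 mm and grips with 20 to 120 N. Pads are 22 mm wide; open, the fingers measure 114 mm over their backs; the gripper's body (76 mm by 85 mm) begins 54 mm behind the grasp point. The pads swing forward as they close: fully open they stand 13 mm farther back than shut.
Start: joints at [-1.359, 0.313, 0.046, 1.304, 0, 1.431], TCP at [0.198, -0.54, 0.205] pointing down, gripper open.
Joint ranges: [-2.76, 2.76], [-0.86, 1.69], [-1.03, 1.26], [-2.2, 2.34], [-1.47, 1.5], [-3.14, 3.14]. Speed limits (rad/s): [2.57, 2.57, 3.14, 3.14, 3.14, 3.14].

### API

Orientations are given as a rotation vector (axis times angle).
In Python, from workcell import sensors, eyes, ctrl, finder gives the robot as it stands.
- The arm moves only by the tool servo_tool, never from a script. Its argument "commands" is a list that holds one entry, the list of rows, each a list of 7 numbers: the turn, a rotation vector about the tool's x, y, z normalised to -1 to 1, where 1 is pi/2 rad, then the shift along the tool's x, y, z normalised to -1 to 1, where 1 is 25 cm, then the closure, from -1 (fully open) to 1 (shut), so that 0 is half open. A call has 1 to 12 rows; each row is the pose to reach, as a shift and turn from the pose commanded when the call began, along the tool's axes at that moment; what a row does not reach only later rows make up. A row lasts 1/8 s, in which the tool goes at most 62.5 mm and 10.7 degrees, less where a joint would pass 70% of its speed; a pose out of reach is approached as far as the arm can. A call with a number of a shift or a turn outside -1 to 1 is refused whole. A call with a gripper value outside its range is refused whole. The fingers move at their own pace and stop on an object; "grip_force" is the grip in N (left out, the last holds). Time passes only in rows, so rows that repeat a pose let the fingers close. It gives the time, the measured TCP pose, the force and the opening at its end, in the units of the state.
- sensors.observe(): the state, without advancing time (a new reading comes with each control period).
- eyes.get_image(name): name is "scene" or "top"; returns the picture (384x512x3 uint8, red, green, blue); there is no depth.
- eyes.get_calibration(name): a dict with "mtx" (3x3 intrinsics, pixels), "k1" (the pictures are not rectified: a ray, as slopes to the right and down, at radius r is drawn at 1 + k1 r^2 times it, then the intrinsics apply), "pose" (4x4, takes a point from camera to world coordinates). Camera axes: x right, y down, z forward; pixel columns grow to the right and rows downward; lengths in m; the calibration is good to about 2 mm. A picture is of the moment at which its call begins. get_calibration takes no time and is no camera call.
- ctrl.sign_off(): hands the job in, once; it reports no verdict.
Trained networks look in the newest picture that a camera, given by its name, has taken for a name from the list of things; names that differ only in an ending like _2 or _b are one class to them, and where a whole thing is asked for, a point or a joint stands for the part that bears it (a point fixed in the world has none). Each returns a list of dicts, best first, with "conf" (0 to 1); they miss things now and then, are a little off and sometimes report something else, mostly with a low value. They report only what shows in the picture. A call takes as long as a camera call. They do not tell look-alikes from the thing itself.
- finder.boxes_of(camera, name): "centre" ([x, y, z] in m, in the coordinates of the camera as it stood for that picture, good to about 4 mm: the middle of the surface that is visible of it).
- finder.regions_of(camera, name): "region" (384x512 bool, what is visible of it).
- finder.pinpoint(camera, name): "centre" ([x, y, z] in m, in the coordinates of the camera as it stood for that picture, good to about 4 mm: a listed point, or the origin of a listed thing).
The state is a dict: "t": time; "qpos": joint angles; "dq": joint speeds; "joint_efforts": joint torques, N m; "tool_pos": TCP position; "tcp_rot": TCP orientation; "force": force on the tool from outside, world axes, zero at the start; "moment": the same for the moment, N m; "width": opening from 0.0 (shut) to 1.0 (fully open).
Only numpy, scipy, OpenCV 4.12 (cv2) and the standard library are available. Lean on these libraries where they do the work, as an engineer would, in place of code of your own. Each camera call takes 0.05 s, during which the arm holds its last target.

### The job

Set the tube mixer on the bench to its next setting: push the selector dial in, turn it one position clockwise (seen from above) until its lug lies over the locking hole, and let it spring back up into its catch. Then take the locking pin from its stand and put it fully home through the lug into the housing, so that nobody can change the setting, and let go. Leave the rack, bottle, jar, dishes and tip box where they are.

Things in the scene. Friction and masses are not known exactly. Their poses are not given: they have to be found in the camera images.
- mixer: Bench tube mixer, fixed to the bench: a white housing 340 mm (x) by 260 mm (y), flat top 70 mm above the bench. Origin on the bench, 110 mm behind its front edge (front is -x) and on its middle line; z up. The selector dial's upright axis stands at x = +30 mm, y = 0; behind it, from x = 140 mm, a low tray of blue-capped tubes rises to 118 mm above the bench. Raised dots (one, two, three) mark the three settings, 60 degrees apart.
- dial (a joint): Turn of the selector dial (rad), growing clockwise seen from above: 0 is the present setting (one dot), 1.047 the next one (two dots, lug over the locking hole), 2.094 the last (three dots). It catches in each of these. With the dial up it has only about 0.02 rad of play; it is free to turn (a few hundredths of a N m) when pushed in by more than about 7 mm.
- press (a joint): How far the dial is pushed in (m): 0 up, 0.010 fully in (stop). A spring pushes it up with 5 N at the top and 9 N fully in. Let go within about 0.07 rad of a setting, the dial slips into the catch and springs up to 0; between settings it stays down by 6 to 7 mm.
- dial_grip (a point): Point on the dial's axis, near the middle of the height of its grip bar. The bar is black, upright-sided, 60 mm long (along this point's x), 18 mm wide (along its y), 42 mm tall; this point lies 15 mm below its top and 27 mm above the grey disc (88 mm diameter) and steel lug that carry it. x points to the lug, z up; the point turns and sinks with the dial. With the dial up it is 119 mm above the bench.
- lug_hole (a point): Centre of the round through hole (17 mm diameter) in the steel lug of the dial, at the lug's upper face, 75 mm from the dial's axis. The lug is 8 mm thick, 40 mm wide; its upper face is 92 mm above the bench with the dial up. Turns with the dial.
- lock_hole (a point): Mouth of the locking hole in the mixer's top: round, upright, 16 mm diameter, 45 mm deep, 75 mm in front of the dial's axis. z up.
- pin_grip (a point): Loose locking pin, steel with a round aluminium handle, 118 mm long over all, 100 g, standing tip down in its stand: a shank 12 mm in diameter and 55 mm long with a tapered tip, a collar 30 mm in diameter and 5 mm thick, above it a plain round handle 22 mm in diameter and 58 mm tall. This point lies on the pin's axis in the handle, 96 mm above the tip, 41 mm above the collar's underside and 22 mm below the handle's top. z is the pin's axis, towards the handle.
- pin_tip (a point): Lower end of the locking pin's shank, on its axis.
- pin_collar (a point): Centre of the underside of the locking pin's collar, 55 mm above the tip. Fully home it rests on the lug's upper face.
- pin_stand: Fixed light block 60 x 60 x 70 mm with an upright hole (16 mm) in the middle of its top, in which the pin stands with its collar on the block's top. Origin: centre of the underside. It is to the left or right of the mixer; a white block of fixed tubes 92 mm tall is on the other side.
- tube_rack: Bystander: white rack of capped tubes, 100 x 200 x 94 mm, loose; origin under its centre.
- reagent_bottle: Bystander: amber bottle, 70 mm diameter, 150 mm tall, loose; origin under its centre.
- jar: Bystander: white jar, 80 mm diameter, 90 mm tall, loose; origin under its centre.
- dishes: Bystander: stack of dishes, 90 mm diameter, 56 mm tall, loose; origin under its centre.
- tip_box: Bystander: blue box with a clear lid, 88 x 128 x 67 mm, loose; origin under its centre.
Mind the look-alikes: they are no part of the job. There is more than one size of the part that bears pin_grip; the job needs the smaller.

How it is judged:
By the outcome, as a careful person would: the job done as asked, in the order asked, and still so for the second after the job is handed in, with the robot touching nothing.
It also fails if it takes over 58 s, if anything falls off the work surface, if the arm or the gripper's body presses on something with over 40 N, if the wrist force passes 120 N, or if a joint passes its speed limit or range.

## Working session

There is one attempt and no reset: what is moved stays moved. The work goes in short steps, Python scripts to look and compute and a tool call to move; the robot and the scene stay as the last step left them, time stands still between calls to the robot, and variables do not carry over. Pictures are saved under pics/ and viewed, and the job is handed in when it is done.

Besides the shell and the picture viewer there is one more tool, called after "Emit:" as name([rows], argument=value, ...), one row to a line, values as JSON. servo_tool: Moves the arm, as the interface text tells. Scaled input: -1 to 1 covers 25 cm each way for a shift and pi/2 rad each way for a turn. Its arguments: {"type":"object","properties":{"commands":{"type":"array","items":{"type":"array","items":{"type":"array","items":{"type":"number"}}}},"grip_force":{"type":"number"}},"required":["commands"]}

```bash
mkdir -p pics; ls; python3 - <<'E'
from workcell import sensors, eyes, ctrl, finder
import cv2, numpy as np
s=sensors.observe();print(s); print(ctrl.grip_depth)
for c in ("scene","top"):
    cv2.imwrite(f"pics/{c}0.png",eyes.get_image(c)[:,:,::-1])
    K=eyes.get_calibration(c);print(c,K)
    for n in ("mixer","dial_grip","lug_hole","lock_hole","pin_grip","pin_tip","pin_collar","pin_stand"):
        for d in finder.pinpoint(c,n)[:4]:
            p=K["pose"]@np.r_[d["centre"],1]; print(c,n,round(d["conf"],2),p[:3].round(4))
print(sensors.observe()["t"])
E
```

```text
pics
{'t': 0.0, 'qpos': array([-1.35858510e+00,  3.14007271e-01,  4.49297922e-02,  1.30360143e+00,
        2.42264399e-05,  1.43117963e+00]), 'dq': array([ 0.00066866,  0.00034034, -0.00017107,  0.00098455,  0.00130295,
        0.00122741]), 'joint_efforts': array([-1.78106799e-03, -4.80623674e+01,  2.98533475e+01,  1.92245393e-02,
       -3.80602578e-04,  5.62274110e-06]), 'tool_pos': array([ 0.19801842, -0.53920506,  0.20378491]), 'tcp_rot': array([-3.09125528e+00, -5.49474623e-01,  6.92419146e-05]), 'force': array([ 0.33924195, -0.41288042, -0.80499058]), 'moment': array([-0.00566425, -0.00954268,  0.00130633]), 'width': 0.9994729362533283}
0.0187
scene {'mtx': array([[404.54341691,   0.        , 252.32394538],
       [  0.        , 404.54341691, 194.29936577],
       [  0.        ,   0.        ,   1.        ]]), 'k1': 0.03445589248646425, 'pose': array([[-0.35411142,  0.62706664, -0.69382457,  1.35902337],
       [ 0.9350252 ,  0.25186715, -0.24958126,  0.31524489],
       [ 0.01824753, -0.73712303, -0.67551215,  0.94372665],
       [ 0.        ,  0.        ,  0.        ,  1.    
[... 960 characters left out ...]
-0.99267581,  1.27374278],
       [ 0.        ,  0.        ,  0.        ,  1.        ]])}
top mixer 0.77 [ 0.5497 -0.0097 -0.0045]
top dial_grip 0.88 [ 0.5754 -0.0217  0.1201]
top lug_hole 0.74 [ 0.5268 -0.0749  0.0935]
top lug_hole 0.63 [ 0.5528 -0.0103 -0.0009]
top lug_hole 0.23 [ 0.6879 -0.368   0.0011]
top lock_hole 0.95 [ 0.5051 -0.0033  0.0707]
top pin_grip 0.63 [0.4746 0.4168 0.1269]
top pin_grip 0.57 [0.4611 0.3275 0.1134]
top pin_grip 0.56 [0.4567 0.3292 0.0006]
top pin_grip 0.56 [ 0.3306 -0.4553 -0.0005]
top pin_tip 0.65 [0.472  0.4163 0.    ]
top pin_collar 0.76 [0.4748 0.4165 0.0751]
top pin_collar 0.47 [0.4605 0.3294 0.0715]
top pin_stand 0.76 [4.597e-01 3.298e-01 2.000e-04]
0.9
```

View pics/scene0.png

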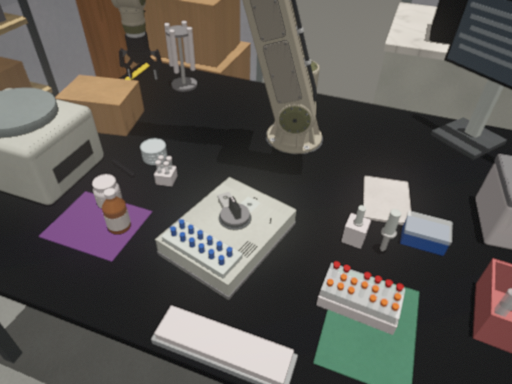

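View pics/top0.png

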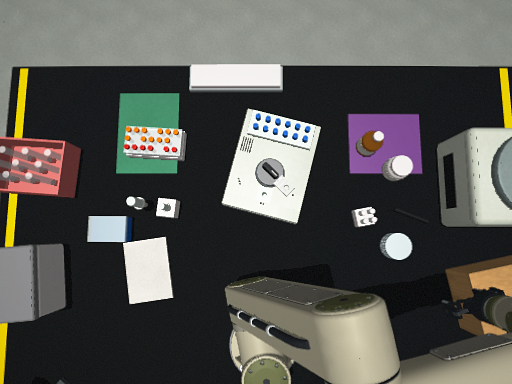

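```bash
cat > h.py <<'E'
import numpy as np, cv2
from workcell import sensors, eyes, ctrl, finder
from scipy.spatial.transform import Rotation as R
def proj(c,P):
    K=eyes.get_calibration(c); T=np.linalg.inv(K["pose"]); q=(T@np.c_[np.atleast_2d(P),np.ones(len(np.atleast_2d(P)))].T)[:3]
    s=q[:2]/q[2]; r2=(s**2).sum(0); s=s*(1+K["k1"]*r2); M=K["mtx"]
    return np.c_[M[0,0]*s[0]+M[0,2],M[1,1]*s[1]+M[1,2]]
def unproj(c,uv,z):
    K=eyes.get_calibration(c);M=K["mtx"];u=np.array([(uv[0]-M[0,2])/M[0,0],(uv[1]-M[1,2])/M[1,1]]);s=u.copy()
    for _ in range(10): s=u/(1+K["k1"]*(s@s))
    d=K["pose"][:3,:3]@np.r_[s,1];o=K["pose"][:3,3];return o+d*(z-o[2])/d[2]
def crop(img,x0,y0,w,h,f,name): cv2.imwrite(name,cv2.resize(img[y0:y0+h,x0:x0+w],None,fx=f,fy=f,interpolation=cv2.INTER_CUBIC))
E
python3 - <<'E'
import cv2;from h import crop
t=cv2.imread("pics/top0.png");s=cv2.imread("pics/scene0.png")
crop(t,215,100,115,130,4.6,"pics/t1.png");crop(s,150,170,160,125,5,"pics/s1.png")
crop(t,110,180,80,60,8,"pics/t2.png");crop(s,330,190,80,70,8,"pics/s2.png")
E
```

```text
(no output)
```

View pics/t1.png

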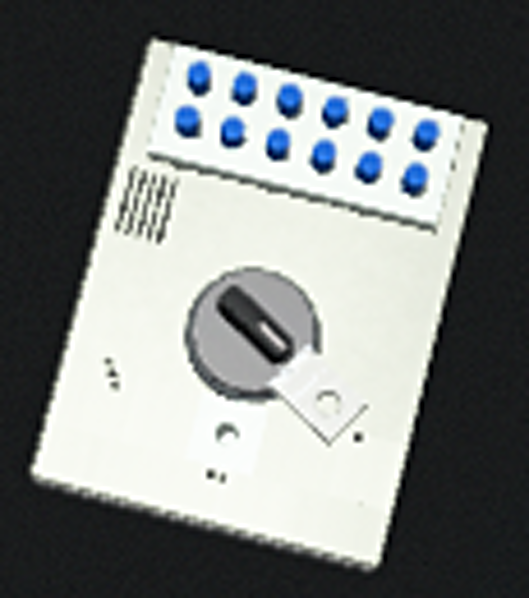

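View pics/s1.png

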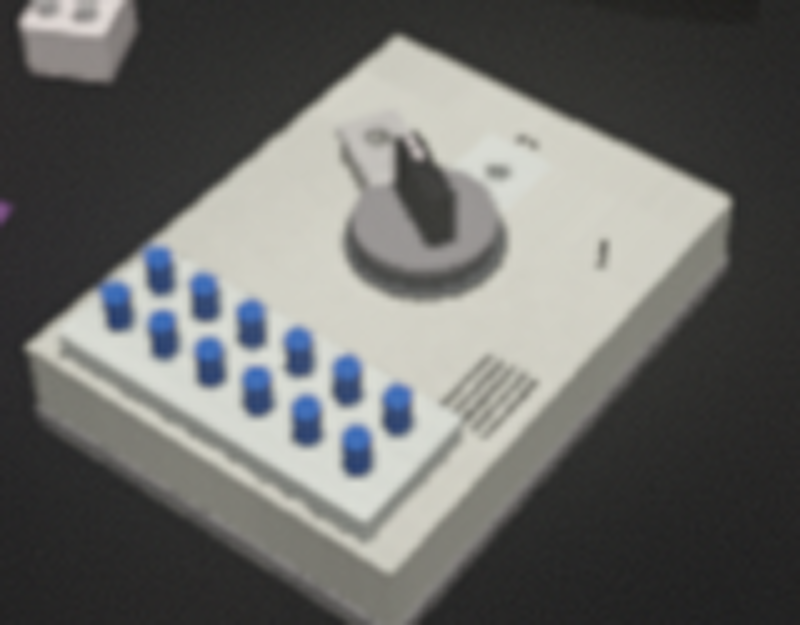

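View pics/t2.png

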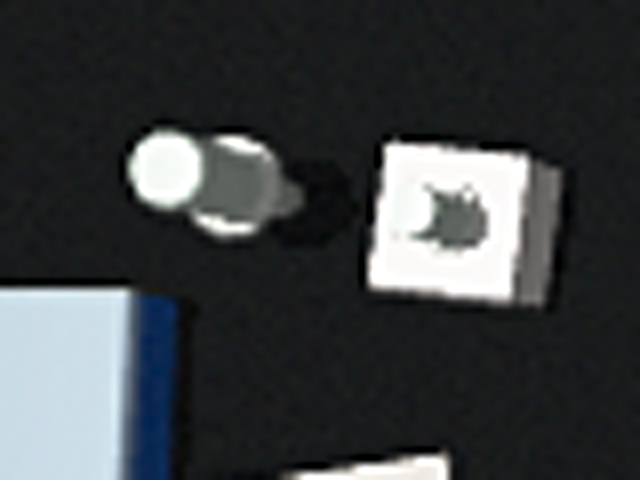

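View pics/s2.png

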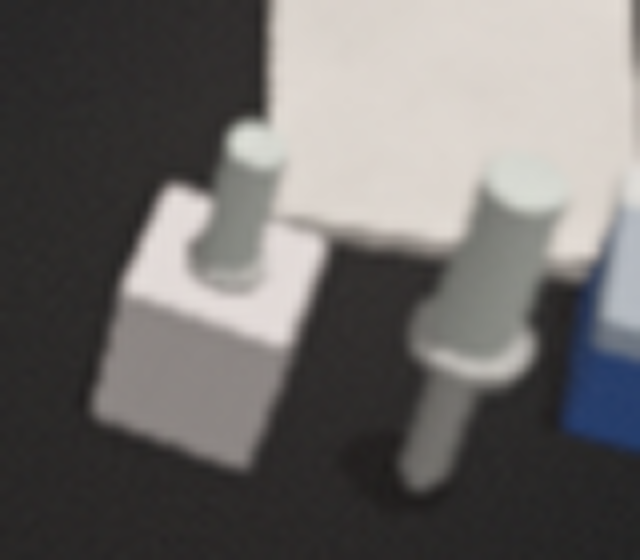

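```bash
cat > fit.py <<'E'
from h import *
from scipy.optimize import least_squares
o={}
def m(c,x0,y0,f,pts): return [(c,np.array([x0+(a+.5)/f-.5,y0+(b+.5)/f-.5]),np.array(P)) for a,b,P in pts]
def lug(a,r,z): # a dial angle from -x (clockwise+), model frame mixer
    # lug dir at dial=1.047: -x ; at 0: 60deg ccw from -x
    t=np.pi+(np.pi/3-a); return [0.03+r*np.cos(t),r*np.sin(t),z]
O=m("top",215,100,4.6,[(152,40,(.23,.13,.07)),(487,124,(.23,-.13,.07)),(378,560,(-.11,-.13,.07)),(35,470,(-.11,.13,.07)),(327,402,lug(0,.075,.092)),(228,433,(-.045,0,.07))])
O2=m("scene",150,170,5,[(398,35,(-.11,-.13,.07)),(731,203,(-.11,.13,.07)),(392,574,(.23,.13,.07)),(27,347,(.23,-.13,.07)),(377,136,lug(0,.075,.092)),(498,172,(-.045,0,.07))])
def run(O):
    def res(p):
        r=[]
        c,s=np.cos(p[2]),np.sin(p[2])
        for cam,uv,P in O:
            w=[p[0]+c*P[0]-s*P[1],p[1]+s*P[0]+c*P[1],P[2]]
            r+=list(proj(cam,w)[0]-uv)
        return r
    q=least_squares(res,[.55,-.012,-.21]);return q.x,np.array(q.fun).reshape(-1,2).round(1).tolist()
for X in (O,O2,O+O2):
    p,r=run(X);print(p.round(4),r)
c,s=np.cos(p[2]),np.sin(p[2])
for n,P in (("dial",(.03,0)),("lock",(-.045,0)),("lug0",lug(0,.075,0))): print(n,(p[0]+c*P[0]-s*P[1]).round(4),(p[1]+s*P[0]+c*P[1]).round(4))
# pin
print("stand top",np.mean([unproj("top",(110+(a+.5)/8-.5,180+(b+.5)/8-.5),.07) for a,b in((385,143),(527,152),(514,303),(370,290))],0))
print("stand top s",np.mean([unproj("scene",(330+(a+.5)/8-.5,190+(b+.5)/8-.5),.07) for a,b in((172,183),(327,238),(285,347),(124,290))],0))
print("pin top s",unproj("scene",(330+(257+.5)/8-.5,190+(146+.5)/8-.5),.133))
E
python3 fit.py
```

```text
[ 0.5498 -0.0134 -0.2544] [[0.0, -0.5], [0.1, -0.4], [0.1, 0.7], [-0.5, 0.5], [0.4, -0.2], [-0.1, -0.3]]
[ 0.5501 -0.0122 -0.2572] [[-0.1, 0.4], [0.1, -0.6], [-0.4, 0.2], [0.2, 0.0], [0.2, 0.0], [0.1, -0.1]]
[ 0.5499 -0.0128 -0.2557] [[-0.1, -0.6], [0.0, -0.3], [-0.1, 0.8], [-0.7, 0.5], [0.2, -0.2], [-0.3, -0.3], [-0.3, 0.4], [-0.1, -0.8], [-0.4, 0.1], [0.1, 0.0], [0.0, -0.0], [-0.1, -0.2]]
dial 0.5789 -0.0204
lock 0.5063 -0.0014
lug0 0.5262 -0.0737
stand top [0.4588398  0.32815255 0.07      ]
stand top s [0.46054031 0.32894647 0.07      ]
pin top s [0.46284857 0.3280065  0.133     ]
```

```bash
cat > plan.py <<'E'
from h import *
def yaw(Rm): return np.arctan2(Rm[1,0],Rm[0,0])
def plan(pos,yawx,base=None,tilt=True):
    """row numbers from the measured pose (or base=(pos,rotvec)) to a tool-down target"""
    s=sensors.observe()
    p,rv=(s["tool_pos"],s["tcp_rot"]) if base is None else base
    R0=R.from_rotvec(rv); Rt=R.from_matrix(np.array([[np.cos(yawx),np.sin(yawx),0],[np.sin(yawx),-np.cos(yawx),0],[0,0,-1.]]).reshape(3,3))
    d=R0.inv().apply(np.array(pos)-p)/0.25
    r=(R0.inv()*Rt).as_rotvec()/(np.pi/2)
    print("now",s["t"],p.round(4),"yaw",yaw(R0.as_matrix()).round(4),"F",s["force"].round(1),"q",s["qpos"].round(2),"w",round(s["width"],3))
    print("turn",r.round(4).tolist(),"shift",d.round(4).tolist())
E
python3 - <<'E'
from plan import *
s=sensors.observe()
plan([.325,-.367,.25],.352+1.19)
plan([.452,-.194,.25],.352+1.19)
E
```

```text
now 0.9 [ 0.1981 -0.5399  0.2047] yaw 0.3518 F [ 0.6 -1.5 -0.3] q [-1.36  0.31  0.05  1.3   0.    1.43] w 1.0
turn [0.0001, 0.0001, -0.7577] shift [0.7146, -0.4742, -0.1811]
now 0.9 [ 0.1981 -0.5399  0.2047] yaw 0.3518 F [ 0.6 -1.5 -0.3] q [-1.36  0.31  0.05  1.3   0.    1.43] w 1.0
turn [0.0001, 0.0001, -0.7577] shift [1.43, -0.9488, -0.1812]
```

Emit:
servo_tool([
  [[0, 0, -0.1, 0.05, -0.03, -0.18, 0], [0, 0, -0.76, 0.71, -0.47, -0.18, 0], [0, 0, -0.76, 0.71, -0.47, -0.18, 0], [0, 0, -0.76, 0.71, -0.47, -0.18, 0], [0, 0, -0.76, 0.71, -0.47, -0.18, 0], [0, 0, -0.76, 0.71, -0.47, -0.18, 0], [0, 0, -0.76, 0.71, -0.47, -0.18, 0], [0, 0, -0.76, 0.71, -0.47, -0.18, 0]],
], grip_force=50)

```text
t: 1.9
tool_pos: [0.3244, -0.3683, 0.2498]
tcp_rot: [2.25, 2.192, -0.0]
force: [0.6, 0.8, -0.1]
width: 0.502
```

```bash
python3 -c "
from plan import *
plan([.452,-.194,.25],.352+2.38)"
```

```text
now 1.9 [ 0.3244 -0.3683  0.2498] yaw 1.5448 F [ 0.6  0.8 -0.1] q [-1.01  0.14 -0.07  1.36 -0.    0.58] w 0.502
turn [-0.0, 0.0002, -0.7558] shift [0.7101, 0.4921, -0.0008]
```

Emit:
servo_tool([
  [[0, 0, -0.76, 0.71, 0.49, 0, 0], [0, 0, -0.76, 0.71, 0.49, 0, 0], [0, 0, -0.76, 0.71, 0.49, 0, 0], [0, 0, -0.76, 0.71, 0.49, 0, 0], [0, 0, -0.76, 0.71, 0.49, 0, 0], [0, 0, -0.76, 0.71, 0.49, 0, 0], [0, 0, -0.76, 0.71, 0.49, 0, 0]],
])

```text
t: 2.78
tool_pos: [0.4513, -0.1939, 0.2497]
tcp_rot: [-0.626, -3.079, 0.0]
force: [0.1, 0.3, 0.8]
width: 0.502
```

```bash
python3 -c "
from plan import *
plan([.579,-.0204,.18],3.933)"
```

```text
now 2.775 [ 0.4513 -0.1939  0.2497] yaw 2.7406 F [0.1 0.3 0.8] q [-0.57  0.14 -0.07  1.36 -0.   -0.17] w 0.502
turn [-0.0, -0.0, -0.7591] shift [-0.1995, 0.8384, 0.2787]
```

Emit:
servo_tool([
  [[0, 0, -0.759, -0.2, 0.838, 0.1, 0], [0, 0, -0.759, -0.2, 0.838, 0.1, 0], [0, 0, -0.759, -0.2, 0.838, 0.1, 0], [0, 0, -0.759, -0.2, 0.838, 0.1, 0], [0, 0, -0.759, -0.2, 0.838, 0.279, 0], [0, 0, -0.759, -0.2, 0.838, 0.279, 0], [0, 0, -0.759, -0.2, 0.838, 0.279, 0], [0, 0, -0.759, -0.2, 0.838, 0.279, 0]],
])

```text
t: 3.78
tool_pos: [0.5792, -0.0209, 0.1797]
tcp_rot: [1.205, -2.901, -0.0]
force: [0.6, 0.1, -0.1]
width: 0.5
```

```bash
python3 -c "
from plan import *
plan([.579,-.0204,.10],3.933)
for c in ('top','scene'):
  i=eyes.get_image(c)[:,:,::-1]
  crop(i,*((215,100,115,130,4.6) if c=='top' else (150,120,160,150,4.0)),f'pics/{c}2.png')"
```

```text
now 3.775 [ 0.5792 -0.0209  0.1797] yaw -2.3541 F [ 0.6  0.1 -0.1] q [-0.17  0.33  0.01  1.25 -0.   -0.96] w 0.5
turn [0.0001, -0.0002, -0.0025] shift [-0.0008, 0.0019, 0.3189]
```

View pics/scene2.png

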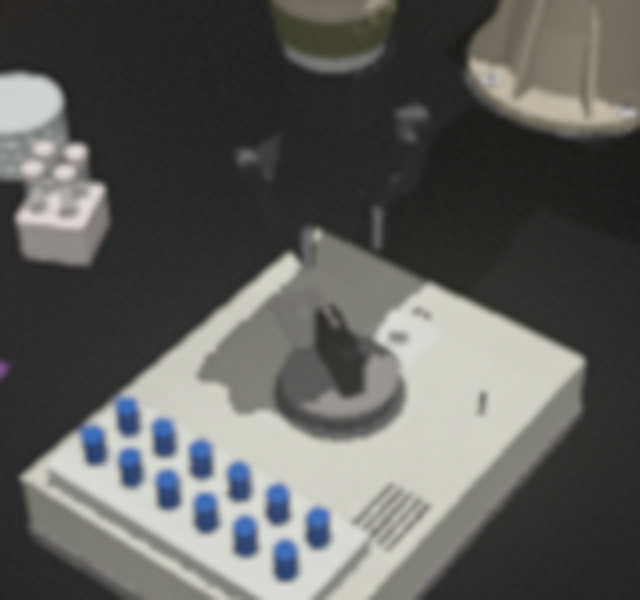

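The picture shows the fingertips (crop pixels ~(305,250) and (378,225)) straddling the bar at (340,350), aligned with it. Descend.

Emit:
servo_tool([
  [[0, 0, 0, 0, 0, 0.15, 0], [0, 0, 0, 0, 0, 0.25, 0], [0, 0, 0, 0, 0, 0.31, 0], [0, 0, 0, 0, 0, 0.31, 0], [0, 0, 0, 0, 0, 0.31, 1], [0, 0, 0, 0, 0, 0.31, 1], [0, 0, 0, 0, 0, 0.31, 1], [0, 0, 0, 0, 0, 0.31, 1], [0, 0, 0, 0, 0, 0.31, 1], [0, 0, 0, 0, 0, 0.31, 1]],
], grip_force=60)

```text
t: 5.12
tool_pos: [0.5796, -0.0208, 0.1027]
tcp_rot: [-1.209, 2.899, -0.001]
force: [0.5, 1.3, 2.7]
width: 0.179
```

```bash
python3 -c "
from plan import *
plan([.579,-.0204,.0918],3.933);print(sensors.observe()['moment'])"
```

```text
now 5.125 [ 0.5796 -0.0208  0.1027] yaw -2.3515 F [0.5 1.3 2.7] q [-0.17  0.37 -0.13  1.07  0.   -0.96] w 0.179
turn [-0.0004, 0.0004, -0.0008] shift [0.0007, 0.0028, 0.0435]
[ 0.30213    -0.07783934 -0.02168388]
```

Emit:
servo_tool([
  [[0, 0, 0, 0, 0, 0.016, 1], [0, 0, 0, 0, 0, 0.028, 1], [0, 0, 0, 0, 0, 0.038, 1], [0, 0, 0, 0, 0, 0.038, 1]],
])

```text
t: 5.62
tool_pos: [0.5799, -0.0208, 0.0939]
tcp_rot: [-1.208, 2.898, -0.001]
force: [-0.9, 1.6, 9.9]
width: 0.177
```

```bash
python3 -c "
from plan import *
plan([.579,-.0204,.0918],3.933-1.047);print(sensors.observe()['moment'])
for c in ('top','scene'):
  i=eyes.get_image(c)[:,:,::-1]
  crop(i,*((215,100,115,130,4.6) if c=='top' else (150,120,160,150,4.0)),f'pics/{c}3.png')"
```

```text
now 5.625 [ 0.5799 -0.0208  0.0939] yaw -2.3515 F [-0.9  1.6  9.9] q [-0.17  0.38 -0.14  1.05  0.   -0.96] w 0.177
turn [-0.0004, 0.0011, 0.6657] shift [0.0013, 0.0036, 0.0085]
[0.38060175 0.19478055 0.028845  ]
```

View pics/scene3.png

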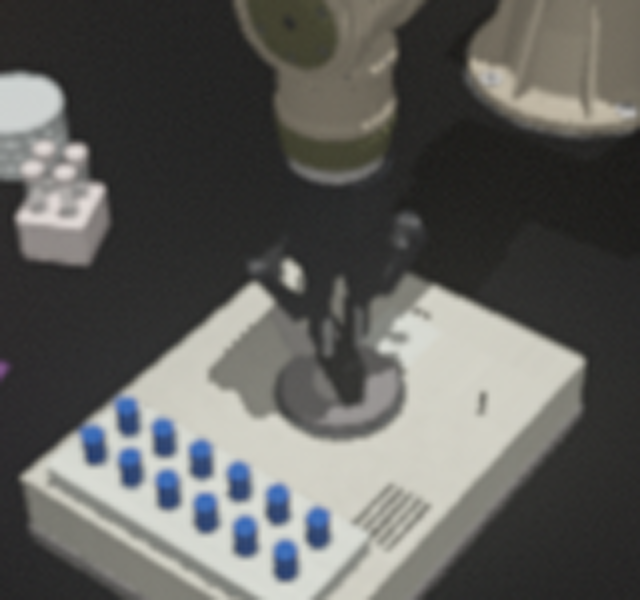

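Emit:
servo_tool([
  [[0, 0, 0, 0, 0, 0.003, 1], [0, 0, 0.11, 0, 0, 0.003, 1], [0, 0, 0.22, 0, 0, 0.003, 1], [0, 0, 0.33, 0, 0, 0.003, 1], [0, 0, 0.44, 0, 0, 0.003, 1], [0, 0, 0.55, 0, 0, 0.003, 1], [0, 0, 0.667, 0, 0, 0.003, 1], [0, 0, 0.667, 0, 0, 0.003, 1], [0, 0, 0.667, 0, 0, 0.003, 1]],
])

```text
t: 6.85
tool_pos: [0.5799, -0.0207, 0.0938]
tcp_rot: [0.403, 3.113, 0.0]
force: [-2.5, 2.5, 14.1]
width: 0.178
```

```bash
python3 -c "
from plan import *
plan([.579,-.0204,.1027],3.933-1.047);print(sensors.observe()['moment'])
for c in ('top','scene'):
  i=eyes.get_image(c)[:,:,::-1]
  crop(i,*((215,100,115,130,4.6) if c=='top' else (150,120,160,150,4.0)),f'pics/{c}4.png')"
```

```text
now 6.85 [ 0.5799 -0.0207  0.0938] yaw 2.884 F [-2.5  2.5 14.1] q [-0.17  0.38 -0.14  1.05  0.    0.08] w 0.178
turn [0.0003, 0.0014, -0.0012] shift [0.0036, 0.0001, -0.0355]
[ 0.50321081  0.57813547 -0.04022932]
```

View pics/scene4.png

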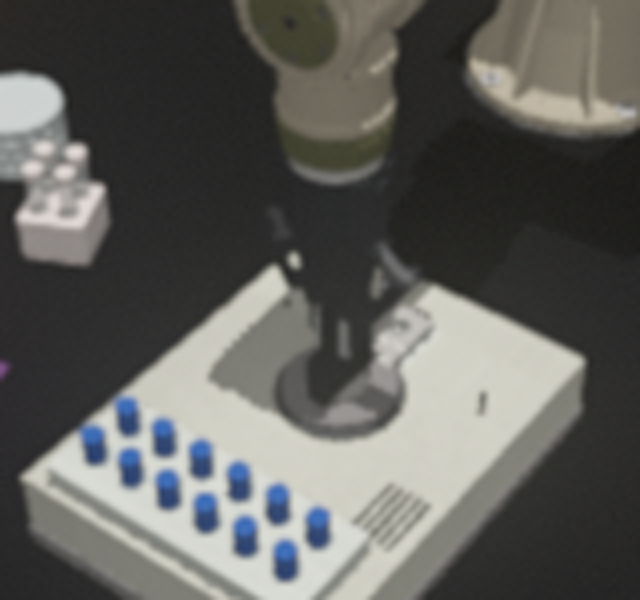

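Emit:
servo_tool([
  [[0, 0, 0, 0, 0, -0.017, 1], [0, 0, 0, 0, 0, -0.034, 1], [0, 0, 0, 0, 0, -0.034, 1], [0, 0, 0, 0, 0, -0.034, -0.1], [0, 0, 0, 0, 0, -0.034, -0.1], [0, 0, 0, 0, 0, -0.034, -0.1], [0, 0, 0, 0, 0, -0.034, -0.1], [0, 0, 0, 0, 0, -0.1, -0.1], [0, 0, 0, 0, 0, -0.3, -0.1], [0, 0, 0, 0, 0, -0.5, -0.1], [0, 0, 0, 0, 0, -0.5, -0.1]],
])

```text
t: 8.32
tool_pos: [0.5822, -0.0213, 0.2234]
tcp_rot: [0.402, 3.105, -0.001]
force: [0.0, -0.4, -0.6]
width: 0.55
```

```bash
python3 -c "
from plan import *
plan([.46,.3285,.2],2.884)
for c in ('top','scene'):
  i=eyes.get_image(c)[:,:,::-1]
  crop(i,*((215,100,115,130,4.6) if c=='top' else (150,170,160,125,5)),f'pics/{c}5.png')
  K=eyes.get_calibration(c)
  for n in ('dial_grip','lug_hole'):
    for d in finder.pinpoint(c,n)[:2]: print(c,n,d['conf'],(K['pose']@np.r_[d['centre'],1])[:3].round(4))
"
```

```text
now 8.325 [ 0.5822 -0.0213  0.2234] yaw 2.884 F [ 0.  -0.4 -0.6] q [-0.17  0.31  0.09  1.34 -0.    0.08] w 0.55
turn [0.0004, 0.0066, -0.0] shift [0.83, 1.2284, 0.086]
top dial_grip 0.43 [ 6.874e-01  3.810e-01 -3.000e-04]
top dial_grip 0.39 [ 0.6863 -0.3681  0.0012]
scene dial_grip 0.61 [ 0.578  -0.0159  0.1212]
scene lug_hole 0.8 [ 0.5095 -0.0026  0.0911]
scene lug_hole 0.46 [ 0.6899  0.3783 -0.004 ]
```

View pics/scene5.png

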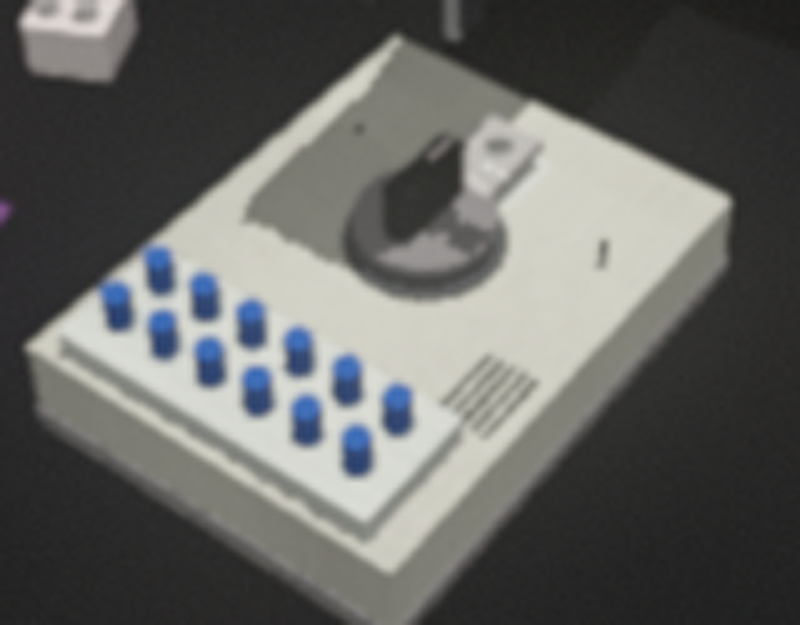

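View pics/top5.png

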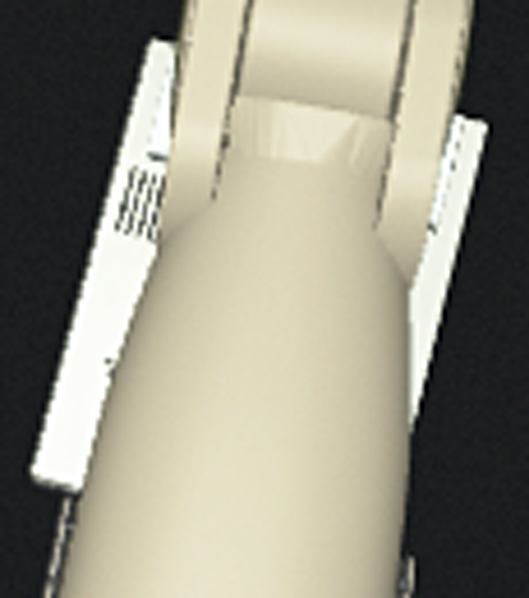

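```bash
python3 -c "
from plan import *
print(unproj('scene',(150+500.5/5-.5,170+147.5/5-.5),.092))
plan([.52,.15,.22],2.884)
plan([.46,.3285,.2],2.884,base=(np.array([.52,.15,.22]),R.from_matrix([[np.cos(2.884),np.sin(2.884),0],[np.sin(2.884),-np.cos(2.884),0],[0,0,-1]]).as_rotvec()))
"
```

```text
[5.07354045e-01 3.59338888e-04 9.20000000e-02]
now 8.625 [ 0.5783 -0.0207  0.2159] yaw 2.8839 F [ 0.  -0.4 -0.5] q [-0.17  0.32  0.08  1.34 -0.    0.08] w 0.55
turn [-0.0002, -0.0016, -0.0001] shift [0.3997, 0.6007, -0.0157]
now 8.625 [0.52 0.15 0.22] yaw 2.884 F [ 0.  -0.4 -0.5] q [-0.17  0.32  0.08  1.34 -0.    0.08] w 0.55
turn [-0.0, -0.0, 0.0] shift [0.414, 0.6293, 0.08]
```

Emit:
servo_tool([
  [[0, 0, 0, 0.4, 0.6, -0.016, -0.1], [0, 0, 0, 0.4, 0.6, -0.016, -0.1], [0, 0, 0, 0.4, 0.6, -0.016, -0.1], [0, 0, 0, 0.81, 1.0, -0.016, -0.1], [0, 0, 0, 0.81, 1.0, 0.03, -0.1], [0, 0, 0, 0.81, 1.0, 0.06, -0.1], [0, 0, 0, 0.81, 1.0, 0.06, -0.1], [0, 0, 0, 0.81, 1.0, 0.06, -0.1], [0, 0, 0, 0.81, 1.0, 0.06, -0.1]],
])

```text
t: 9.75
tool_pos: [0.4482, 0.2715, 0.2023]
tcp_rot: [0.407, 3.115, -0.0]
force: [-0.3, -0.9, -0.4]
width: 0.55
```

```bash
python3 -c "
from plan import *
plan([.46,.3285,.2],2.884)
i=eyes.get_image('top')[:,:,::-1]
crop(i,215,100,115,130,4.6,'pics/top6.png')
i=eyes.get_image('scene')[:,:,::-1]
crop(i,300,130,120,120,5,'pics/scene6.png')
"
```

```text
now 9.75 [0.4482 0.2715 0.2023] yaw 2.8817 F [-0.3 -0.9 -0.4] q [ 0.39  0.21 -0.09  1.26 -0.    0.65] w 0.55
turn [-0.0, 0.0003, -0.0014] shift [0.0128, 0.2326, 0.0091]
```

View pics/top6.png

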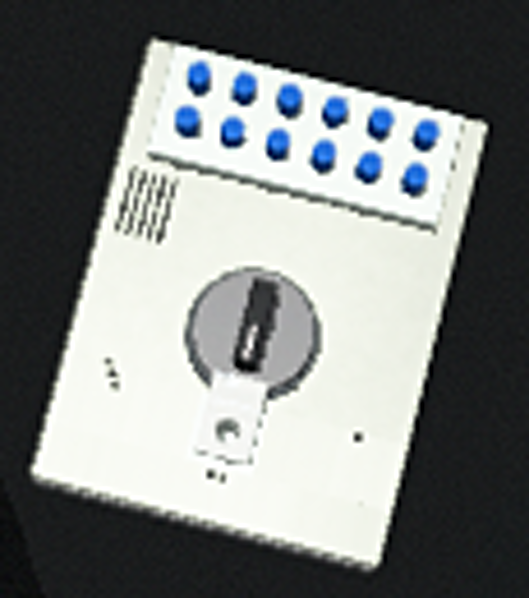

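View pics/scene6.png

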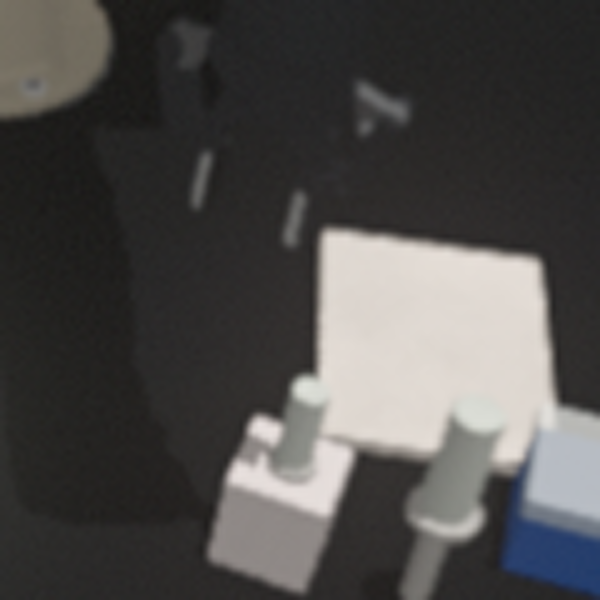

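```bash
python3 -c "
from plan import *
print(unproj('top',(215+228.5/4.6-.5,100+430/4.6-.5),.092),unproj('top',(215+228.5/4.6-.5,100+430/4.6-.5),.088))
K=eyes.get_calibration('top')
for n in ('dial_grip','lug_hole'):
    for d in finder.pinpoint('top',n)[:1]: print(n,d['conf'],(K['pose']@np.r_[d['centre'],1])[:3].round(4))
for c in ('top','scene'):
  K=eyes.get_calibration(c)
  for d in finder.pinpoint(c,'pin_grip')[:3]: print(c,d['conf'],(K['pose']@np.r_[d['centre'],1])[:3].round(4))
plan([.4605,.3285,.2],2.884)
"
```

```text
[ 0.50553839 -0.00198094  0.092     ] [ 0.5059761  -0.00207959  0.088     ]
dial_grip 0.65 [ 0.551  -0.0099 -0.0026]
lug_hole 0.9 [ 0.5032 -0.0015  0.0907]
scene 0.84 [0.4721 0.414  0.1324]
scene 0.54 [0.4618 0.325  0.1137]
now 10.05 [0.4475 0.2722 0.2023] yaw 2.883 F [ 0.5 -0.  -0.8] q [ 0.39  0.21 -0.09  1.26 -0.    0.65] w 0.55
turn [0.0, 0.0001, -0.0006] shift [0.0072, 0.2311, 0.009]
```

Emit:
servo_tool([
  [[0, 0, 0, 0.007, 0.231, 0.009, -0.1], [0, 0, 0, 0.007, 0.231, 0.009, -0.1], [0, 0, 0, 0.007, 0.231, 0.15, -0.1], [0, 0, 0, 0.007, 0.231, 0.3, -0.1], [0, 0, 0, 0.007, 0.231, 0.39, -0.1], [0, 0, 0, 0.007, 0.231, 0.439, -0.1], [0, 0, 0, 0.007, 0.231, 0.439, -0.1], [0, 0, 0, 0.007, 0.231, 0.439, -0.1]],
])

```text
t: 11.05
tool_pos: [0.4609, 0.3291, 0.0936]
tcp_rot: [0.404, 3.114, 0.002]
force: [0.5, -0.0, 0.2]
width: 0.55
```

```bash
python3 -c "
from plan import *
plan([.4605,.3285,.0925],2.884)
i=eyes.get_image('scene')[:,:,::-1]
crop(i,300,130,120,120,5,'pics/scene7.png')
"
```

```text
now 11.05 [0.4609 0.3291 0.0936] yaw 2.8837 F [ 0.5 -0.   0.2] q [ 0.48  0.35 -0.18  1.04 -0.    0.74] w 0.55
turn [0.0007, 0.0009, -0.0002] shift [0.0011, -0.0026, 0.0044]
```

View pics/scene7.png

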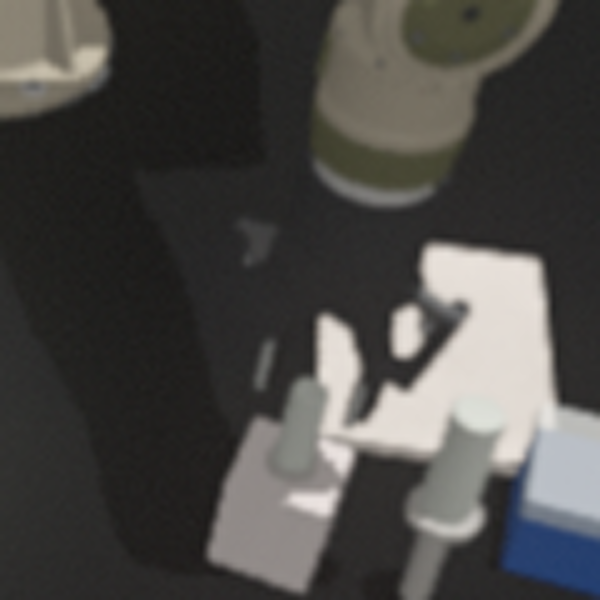

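The pin handle (crop ~(305,400)) stands between the fingers (265,365) and (357,400), which are clear of the big pin. Now grip.

Emit:
servo_tool([
  [[0, 0, 0, 0, 0, 0.003, 1], [0, 0, 0, 0, 0, 0.003, 1], [0, 0, 0, 0, 0, 0.003, 1], [0, 0, 0, 0, 0, 0.003, 1], [0, 0, 0, 0, 0, 0.003, 1], [0, 0, 0, 0, 0, 0.003, 1]],
], grip_force=60)

```text
t: 11.85
tool_pos: [0.4608, 0.3292, 0.0926]
tcp_rot: [0.403, 3.114, 0.001]
force: [-0.3, -0.3, 5.4]
width: 0.228
```

```bash
python3 -c "
from plan import *
plan([.4605,.3285,.0925],2.884)
plan([.4605,.3285,.22],2.884)
i=eyes.get_image('scene')[:,:,::-1]
crop(i,300,130,120,120,5,'pics/scene8.png')
"
```

```text
now 11.85 [0.4608 0.3292 0.0926] yaw 2.884 F [-0.3 -0.3  5.4] q [ 0.48  0.35 -0.18  1.04 -0.    0.74] w 0.228
turn [0.0007, 0.0009, -0.0] shift [0.0005, -0.0029, 0.0004]
now 11.85 [0.4608 0.3292 0.0926] yaw 2.884 F [-0.3 -0.3  5.4] q [ 0.48  0.35 -0.18  1.04 -0.    0.74] w 0.228
turn [0.0007, 0.0009, -0.0] shift [-0.0002, -0.0023, -0.5096]
```

View pics/scene8.png

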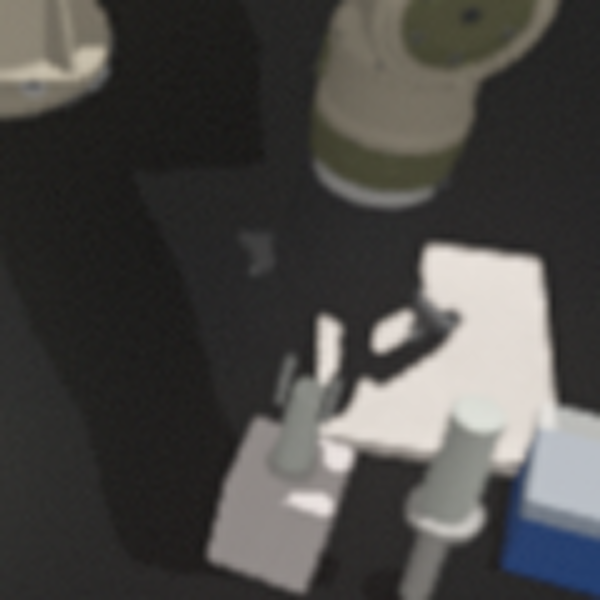

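Emit:
servo_tool([
  [[0, 0, 0, 0, 0, -0.05, 1], [0, 0, 0, 0, 0, -0.15, 1], [0, 0, 0, 0, 0, -0.35, 1], [0, 0, 0, 0, 0, -0.51, 1], [0, 0, 0, 0, 0, -0.51, 1], [0, 0, 0, 0, 0, -0.51, 1]],
])

```text
t: 12.65
tool_pos: [0.4598, 0.3287, 0.2186]
tcp_rot: [-0.404, -3.115, 0.001]
force: [-0.4, -0.6, -1.0]
width: 0.227
```

```bash
python3 -c "
from plan import *
plan([.48,.155,.22],2.884)
i=eyes.get_image('scene')[:,:,::-1]
crop(i,300,130,120,120,5,'pics/scene9.png')
for d in finder.pinpoint('scene','pin_tip')[:3]: print(d['conf'],(eyes.get_calibration('scene')['pose']@np.r_[d['centre'],1])[:3].round(4))
"
```

```text
now 12.65 [0.4598 0.3287 0.2186] yaw 2.8839 F [-0.4 -0.6 -1. ] q [ 0.48  0.29  0.05  1.33 -0.    0.74] w 0.227
turn [-0.0004, -0.0004, -0.0001] shift [-0.2553, -0.6511, -0.0053]
0.65 [0.4743 0.4151 0.0033]
0.55 [0.4575 0.3263 0.1377]
```

View pics/scene9.png

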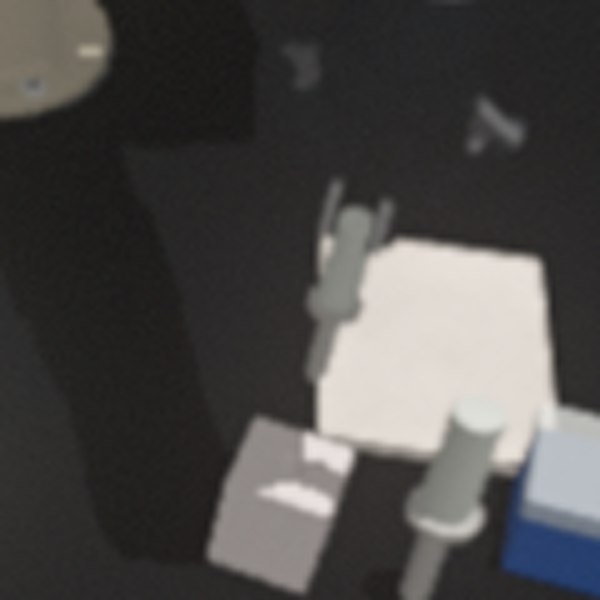

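Emit:
servo_tool([
  [[0, 0, 0, -0.06, -0.16, 0, 1], [0, 0, 0, -0.255, -0.65, 0, 1], [0, 0, 0, -0.255, -0.65, 0, 1], [0, 0, 0, -0.255, -0.65, 0, 1], [0, 0, 0, -0.255, -0.65, 0, 1], [0, 0, 0, -0.255, -0.65, 0, 1]],
])

```text
t: 13.5
tool_pos: [0.48, 0.1565, 0.2186]
tcp_rot: [-0.401, -3.115, -0.0]
force: [-0.4, -0.1, -0.7]
width: 0.225
```

```bash
python3 -c "
from plan import *
plan([.5063,-.0012,.195],2.886)
"
```

```text
now 13.5 [0.48   0.1565 0.2186] yaw 2.8854 F [-0.4 -0.1 -0.7] q [ 0.16  0.17 -0.1   1.3   0.    0.41] w 0.225
turn [-0.0001, -0.0006, -0.0004] shift [-0.2619, -0.5835, 0.0944]
```

Emit:
servo_tool([
  [[0, 0, 0, -0.262, -0.583, 0, 1], [0, 0, 0, -0.262, -0.583, 0, 1], [0, 0, 0, -0.262, -0.583, 0, 1], [0, 0, 0, -0.262, -0.583, 0.05, 1], [0, 0, 0, -0.262, -0.583, 0.094, 1], [0, 0, 0, -0.262, -0.583, 0.094, 1], [0, 0, 0, -0.262, -0.583, 0.094, 1]],
])

```text
t: 14.38
tool_pos: [0.5064, -0.0009, 0.1957]
tcp_rot: [-0.4, -3.116, -0.0]
force: [-0.5, -0.1, -0.8]
width: 0.223
```

```bash
python3 -c "
from plan import *
plan([.5063,-.0012,.195],2.886)
i=eyes.get_image('scene')[:,:,::-1]
crop(i,215,150,70,80,7,'pics/scene10.png')
for n in ('pin_tip','pin_collar','lug_hole'):
  for d in finder.pinpoint('scene',n)[:2]: print(n,d['conf'],(eyes.get_calibration('scene')['pose']@np.r_[d['centre'],1])[:3].round(4))
"
```

```text
now 14.375 [ 0.5064 -0.0009  0.1957] yaw 2.886 F [-0.5 -0.1 -0.8] q [-0.16  0.18 -0.15  1.24  0.    0.1 ] w 0.223
turn [0.0, -0.0001, 0.0] shift [0.0003, -0.0011, 0.0028]
pin_tip 0.61 [0.4795 0.417  0.0008]
pin_tip 0.6 [0.5044 0.0022 0.1187]
pin_collar 0.86 [0.4737 0.4159 0.0797]
pin_collar 0.6 [0.5064 0.001  0.1723]
lug_hole 0.84 [ 0.5052 -0.0052  0.0881]
```

View pics/scene10.png

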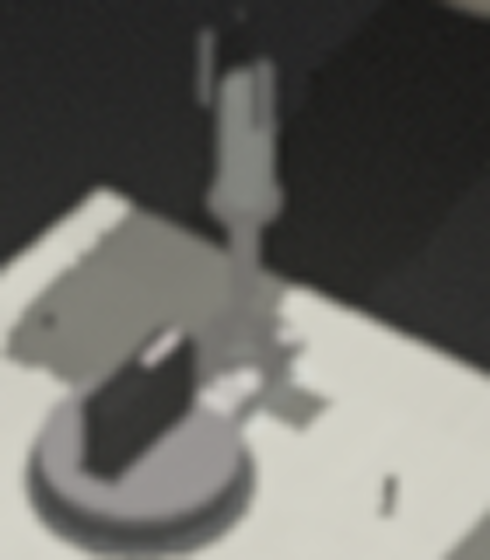

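Emit:
servo_tool([
  [[0, 0, 0, 0, 0, 0.05, 1], [0, 0, 0, 0, 0, 0.09, 1], [0, 0, 0, 0, 0, 0.11, 1], [0, 0, 0, 0, 0, 0.12, 1], [0, 0, 0, 0, 0, 0.12, 1]],
])

```text
t: 15.2
tool_pos: [0.5065, -0.0022, 0.1655]
tcp_rot: [-0.404, -3.115, 0.0]
force: [0.2, -0.1, -0.5]
width: 0.226
```

```bash
python3 -c "
from plan import *
plan([.5063,-.0012,.155],2.886)
i=eyes.get_image('scene')[:,:,::-1]
crop(i,215,150,70,80,7,'pics/scene11.png')
"
```

```text
now 15.2 [ 0.5065 -0.0022  0.1655] yaw 2.8838 F [ 0.2 -0.1 -0.5] q [-0.16  0.2  -0.2   1.17 -0.    0.09] w 0.226
turn [-0.0001, -0.0001, -0.0014] shift [0.0019, 0.0037, 0.0422]
```

View pics/scene11.png

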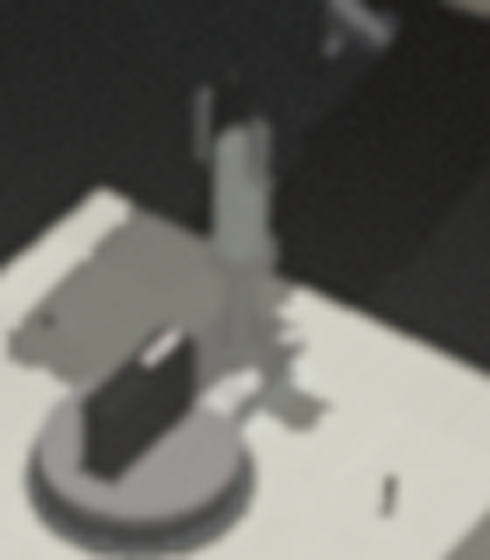

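Emit:
servo_tool([
  [[0, 0, 0, 0, 0, 0.03, 1], [0, 0, 0, 0, 0, 0.06, 1], [0, 0, 0, 0, 0, 0.08, 1], [0, 0, 0, 0, 0, 0.095, 1], [0, 0, 0, 0, 0, 0.095, 1]],
])

```text
t: 15.88
tool_pos: [0.5064, -0.0021, 0.1416]
tcp_rot: [-0.404, -3.115, 0.0]
force: [-0.6, 0.1, -0.6]
width: 0.223
```

Emit:
servo_tool([
  [[0, 0, 0, 0, 0, 0.03, 1], [0, 0, 0, 0, 0, 0.06, 1], [0, 0, 0, 0, 0, 0.085, 1], [0, 0, 0, 0, 0, 0.1, 1], [0, 0, 0, 0, 0, 0.1, 1]],
])

```text
t: 16.5
tool_pos: [0.5063, -0.0021, 0.1165]
tcp_rot: [-0.404, -3.115, 0.0]
force: [0.4, 0.5, -1.6]
width: 0.223
```

Emit:
servo_tool([
  [[0, 0, 0, 0, 0, 0.004, 1], [0, 0, 0, 0, 0, 0.008, 1], [0, 0, 0, 0, 0, 0.01, 1], [0, 0, 0, 0, 0, 0.01, 1]],
])

```text
t: 17.0
tool_pos: [0.5066, -0.0022, 0.1145]
tcp_rot: [0.404, 3.115, -0.0]
force: [-0.0, 0.1, -0.8]
width: 0.226
```

Emit:
servo_tool([
  [[0, 0, 0, 0, 0, 0.003, 1], [0, 0, 0, 0, 0, 0.003, 1]],
])

```text
t: 17.25
tool_pos: [0.5067, -0.0022, 0.1139]
tcp_rot: [0.404, 3.115, -0.0]
force: [-0.6, -0.6, 1.7]
width: 0.224
```

Emit:
servo_tool([
  [[0, 0, 0, 0, 0, 0, -0.1], [0, 0, 0, 0, 0, 0, -0.1], [0, 0, 0, 0, 0, 0, -0.1], [0, 0, 0, 0, 0, 0, -0.1]],
])

```text
t: 17.75
tool_pos: [0.5066, -0.0022, 0.1136]
tcp_rot: [-0.404, -3.116, 0.0]
force: [-0.4, -0.6, -0.6]
width: 0.55
```

Emit:
servo_tool([
  [[0, 0, 0, 0, 0, -0.1, -0.1], [0, 0, 0, 0, 0, -0.3, -0.1], [0, 0, 0, 0, 0, -0.5, -0.1], [0, 0, 0, 0.2, 0.7, -0.5, -0.1], [0, 0, 0, 0.2, 0.7, -0.5, -0.1], [0, 0, 0, 0.2, 0.7, -0.5, -0.1], [0, 0, 0, 0.2, 0.7, -0.5, -0.1], [0, 0, 0, 0.2, 0.7, -0.5, -0.1]],
])

```text
t: 18.75
tool_pos: [0.5026, 0.1798, 0.2385]
tcp_rot: [-0.402, -3.115, 0.001]
force: [-0.0, -0.3, -0.1]
width: 0.547
```

```bash
python3 -c "
from plan import *
plan([.5063,-.0012,.155],2.886)
i=eyes.get_image('scene')[:,:,::-1]
crop(i,215,150,70,80,7,'pics/scene12.png')
cv2.imwrite('pics/scene12f.png',i)
i=eyes.get_image('top')[:,:,::-1];cv2.imwrite('pics/top12f.png',i)
crop(i,215,100,115,130,4.6,'pics/top12.png')
for n in ('pin_tip','pin_collar','pin_grip'):
 for c in ('top','scene'):
  for d in finder.pinpoint(c,n)[:3]: print(c,n,round(d['conf'],2),(eyes.get_calibration(c)['pose']@np.r_[d['centre'],1])[:3].round(4))
# predicted pin top centre when home
print(proj('scene',[[.5063,-.0014,.155],[.5063,-.0014,.097]]),proj('top',[[.5063,-.0014,.155]]))
"
```

```text
now 18.75 [0.5026 0.1798 0.2385] yaw 2.8848 F [-0.  -0.3 -0.1] q [ 0.19  0.23  0.01  1.36 -0.    0.45] w 0.547
turn [-0.0004, -0.0001, -0.0007] shift [-0.198, -0.6961, 0.3343]
scene pin_tip 0.96 [0.475  0.4186 0.0021]
top pin_collar 0.63 [0.475  0.4192 0.0747]
top pin_collar 0.42 [ 0.3301 -0.4562  0.0008]
top pin_collar 0.39 [ 0.507  -0.0045  0.0901]
scene pin_collar 0.82 [0.4752 0.4177 0.0779]
scene pin_collar 0.7 [ 0.5077 -0.0013  0.09  ]
scene pin_collar 0.49 [ 0.5542 -0.0124  0.001 ]
top pin_grip 0.6 [ 0.506  -0.0043  0.1343]
top pin_grip 0.39 [0.4748 0.4152 0.1283]
scene pin_grip 0.94 [0.473  0.415  0.1325]
scene pin_grip 0.47 [ 0.5099 -0.0043  0.1366]
[[249.46519072 183.17982667]
 [249.21084051 197.44904529]] [[264.48291098 190.54773242]]
```

View pics/scene12.png

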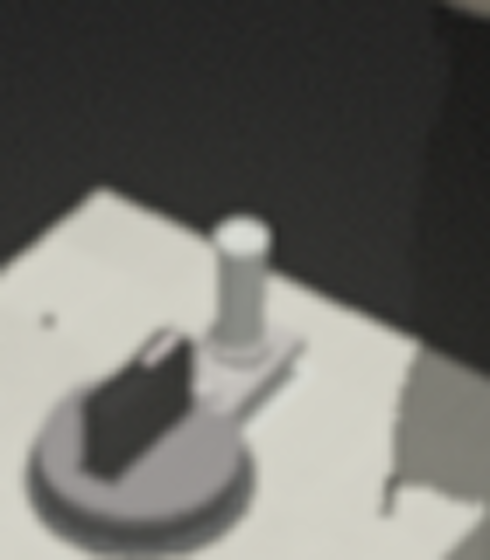

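View pics/top12.png

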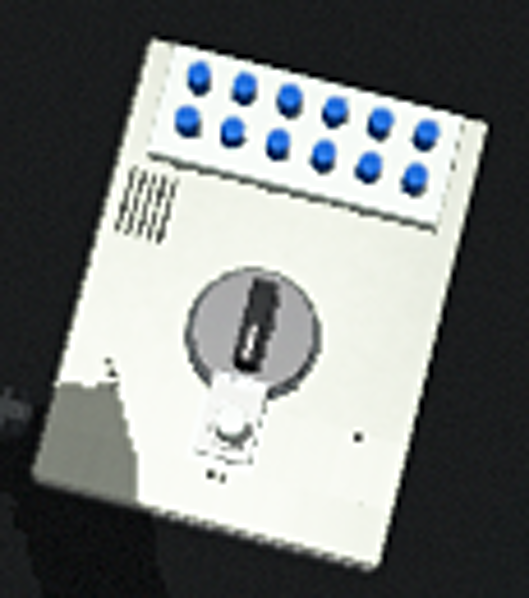

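View pics/scene12f.png

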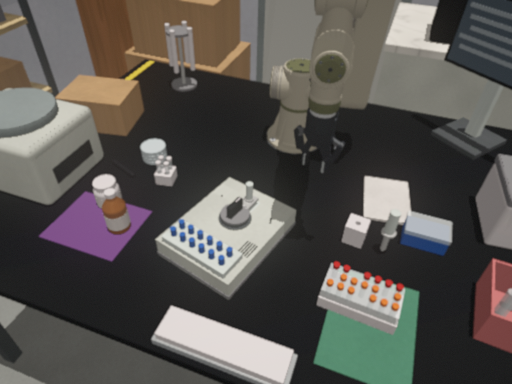

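The pin top shows at scene pixel (249.1, 183.1), against (249.5, 183.2) predicted for fully home. The collar sits on the lug, and the bystanders haven't moved.

```bash
python3 -c "
from workcell import ctrl,sensors
s=sensors.observe();print(s['t'],s['force']);print(ctrl.sign_off())"
```

```text
19.15 [-0.45923034  0.38400349  0.49244866]
the job is handed in; nothing more can be done
None
```

The job is done and handed in at about 19 s of the 58 s allowed. The mixer is on its two-dot setting, with the smaller pin fully home through the lug and let go.

**What I did:**
- Gripped the dial bar, pushed it in about 9 mm and turned it 60° clockwise. It sprang back up with the lug over the locking hole.
- Took the pin from its stand and lowered it through the lug into the housing, with almost no resistance until the collar touched at 1.7 N.
- Opened the fingers and moved clear. The highest force reading after any move was about 14 N, while holding the dial pressed.

**Last checks:**
- **Pin seating:** the pin's top is within 0.5 pixel of where it should be when fully home. The networks put the collar at 0.090 m, where the lug's upper face is nominally 0.092 m.
- **Dial:** both cameras show the lug at the two-dot mark. The dial looks fully up, judged from pictures because the dial's position is not reported.
- **Surroundings:** the rack, bottle, jar, dishes, tip box and larger pin look unmoved.
- **Disagreements:** the networks' position readings for the pin were up to 4 mm apart, within their stated accuracy. Some of their other hits were false or belonged to the larger pin, so I ignored those.

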